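Put the biscuit tin away in the counter cupboard

TASK

Put the biscuit tin away in the low counter cupboard. First lift the pepper mill out of the way and stand it upright on the round wooden board; then slide the cupboard's door fully aside by its brass tab, push the tin along the counter right into the empty bay, keeping it upright and down on the counter, and slide the door fully shut in front of it. Do not shift or knock over the other things on the counter.

Things in the scene. Friction and masses are not known exactly. Their poses are not given: they have to be found in the camera images.
- tin: closed round metal biscuit tin, a plain cylinder 120 mm in diameter and 80 mm tall, about 0.5 kg, no handle; too wide for the gripper. Origin at the centre of its underside, z up. Round, so its yaw does not matter
- mill: dark wooden pepper mill, 160 mm tall, standing on the counter between the tin and the cupboard. Foot 60 mm in diameter up to 30 mm high, narrowing to a straight neck 42 mm in diameter from 55 to 125 mm high, above it a head 52 mm in diameter. Origin at the centre of its underside, z along its axis
- board: fixed round wooden board lying on the counter, 150 mm in diameter, 12 mm thick. Origin at the centre of its underside
- cupboard: fixed low white cupboard, clear top, two bays side by side. Origin on the counter in the middle of the empty bay's mouth; x points into the bay, y left when looking in. Empty bay: walls at y = +-85 mm, back wall at x = 165 mm, no floor (bare counter). Top from x = 0 inwards, its underside 160 and upper face 172 mm high. The other bay, full of bowls, is at y -97 to -267 mm
- bay (a point): point on the counter in the empty bay, 82 mm in from its mouth: the middle of the spot for the tin. Axes as the cupboard's
- door (a joint): the white sliding door, a panel 176 mm wide, 174 mm tall and 12 mm thick running across the cupboard's front (its mid-plane at cupboard x = -10 mm). Value in m: 0 = fully shut across the empty bay, 0.18 = fully aside in front of the other bay (it slides to the cupboard's -y). It stays where it is left; about 2 N to move
- door_grip (a point): point in the upright brass tab on the door's top edge: the tab is 40 mm wide along the cupboard's y, 12 mm thick along x, and stands clear of the door from 178 to 228 mm above the counter; this point is in its middle, 206 mm above the counter. Axes as the cupboard's
- mug: white mug, 80 mm across, 90 mm tall, handle on its +y side, a bystander. Origin at the centre of its underside
- oil: green glass oil bottle, 64 mm across, 230 mm tall, a bystander. Origin at the centre of its underside
- jar: glass storage jar with a brass lid, 84 mm across, 120 mm tall, a bystander. Origin at the centre of its underside
- bowl: white bowl, 130 mm across, 50 mm tall, a bystander. Origin at the centre of its underside
- saltbox: wooden salt box, 70 x 100 x 80 mm, a bystander. Origin at the centre of its underside
Mind the look-alikes: they are no part of the job. Leave any blue or pink look-alike of the tin alone.

How it is judged (in metres and radians):
On the way, in this order (a step that is already met when the one before it is completed fails the run):
1. the mill stands upright on the board (horizontal distance between mill and board below 0.045 m and angle between mill's own z axis and vertical below 0.1 rad and height (world z) of mill between 0.008 and 0.016 m and linear speed of mill below 0.03 m/s), for 0.2 s.
2. the door is fully aside (at least 160 mm) (value of joint door above 0.16 m), for 0.2 s.
3. the tin is right inside the empty bay (x of tin in the frame of cupboard between 0.061 and 0.11 m and y of tin in the frame of cupboard between -0.03 and 0.03 m and angle between tin's own z axis and vertical below 0.1 rad), for 0.2 s.
4. the door is shut, within 8 mm (value of joint door below 0.008 m), for 0.2 s.
At the end, for the whole second after the job is handed in: The door is shut to within 8 mm; behind it the tin stands upright on the counter at rest, its centre 61 to 110 mm in from the bay's mouth and within 30 mm of the bay's middle line; the mill stands upright on the board, its axis within 45 mm of the board's centre; nothing is held (all of step 1 and all of step 3 and value of joint door below 0.008 m and linear speed of tin below 0.02 m/s and height (world z) of tin below 0.006 m); the robot touches nothing.
It fails at once if the tin is lifted more than 15 mm or tipped more than about 17 degrees (height (world z) of tin above 0.015 m or angle between tin's own z axis and vertical above 0.3 rad).
It fails at once if a bystander is shifted more than 40 mm or knocked over (distance of any of mug, oil, jar, bowl, saltbox from where it was at the start of the episode above 0.04 m or angle between any of mug, oil, jar, bowl, saltbox's own z axis and vertical above 0.4 rad).
It also fails if it takes over 72 s, if anything falls off the work surface, if the arm or the gripper's body presses on something with over 40 N, if the wrist force passes 120 N, or if a joint passes its speed limit or range.

ROBOT

A 6-joint arm with a two-finger parallel gripper is mounted at the origin on the work surface. World frame = base frame: x ahead of the robot, y to its left, z up, the work surface at z = 0. Lengths are in mm, angles in rad, forces in N, time in s.
With the tool pointing down it reaches from about 350 to 975 mm from the base axis. Payload 7.1 kg.
Tool frame: the origin (TCP) lies midway between the tips of the shut fingers; the grasp point (between the pads) lies 19 mm behind it (ctrl.grasp_offset is the distance from the TCP to the grasp point, in mm); z points along the fingers, y is the line along which they close (so a half turn about z gives the same grasp; the last joint's range is limited). The gripper opens to 88 mm and grips with 3 to 60 N. Pads are 20 mm wide; open, the fingers measure 115 mm over their backs; the gripper's body (75 mm by 178 mm) begins 61 mm behind the grasp point.
Start: joints at [-1.321, 0.423, 1.63, -0, 1.089, -0.019], TCP at [166.003, -602.535, 222.675] pointing down, gripper open.
Joint ranges: [-3, 3], [-0.9, 2.11], [0.09, 2.58], [-1.31, 4.45], [0.11, 2.69], [-2.54, 2.54]. Speed limits (rad/s): [2.39, 2.39, 3.01, 3.14, 3.14, 3.14].

INTERFACE

Orientations are given as a rotation vector (axis times angle).
In Python, from workcell import ctrl gives the robot as it stands. The module is installed in compiled form; this text tells all that it offers.
- The arm moves only by the tool servo_tool, never from a script. Its argument "rows" is a list of rows, each a list of 7 numbers: the turn, a rotation vector about the tool's x, y, z as a fraction of full scale, then the shift along the tool's x, y, z as a fraction of full scale, then the finger opening in mm, from 0 to 87.8. A call has 1 to 10 rows; each row is the pose to reach, as a shift and turn from the pose commanded when the call began, along the tool's axes at that moment; what a row does not reach only later rows make up. Full scale, the value 1, is 20 cm for a shift and 1.5 rad for a turn. A row lasts 1/8 s, in which the tool goes at most 62.5 mm and 10.7 degrees, less where a joint would pass 70% of its speed; a pose out of reach is approached as far as the arm can. A call with a number of a shift or a turn outside -1 to 1 is refused whole. A call with a gripper value outside its range is refused whole. The fingers move at their own pace and stop on an object; the grip force is fixed at half the most. Time passes only in rows, so rows that repeat a pose let the fingers close. It gives the time, the measured TCP pose, the force, the opening and the grip force at its end, in the units of the state.
- ctrl.get_obs(): the state, without advancing time (a new reading comes with each control period).
- ctrl.get_image(name): name is "scene" or "top"; returns (picture, depth): 384x512x3 uint8, red, green, blue; 384x512 float32, mm along the optical axis (not along the pixel's ray), 0 where there is no reading.
- ctrl.camera_info(name): a dict with "intrinsics" (3x3 intrinsics, pixels), "k1" (the pictures are not rectified: a ray, as slopes to the right and down, at radius r is drawn at 1 + k1 r^2 times it, then the intrinsics apply), "R" (3x3) and "t" (3): a world point X has camera coordinates R X + t. Camera axes: x right, y down, z forward; pixel columns grow to the right and rows downward; lengths in mm; the calibration is good to about 2 mm. A picture is of the moment at which its call begins. camera_info takes no time and is no camera call.
- ctrl.close_job(): hands the job in; it is judged then, once.
The state is a dict: "t": time; "qpos": joint angles; "qvel": joint speeds; "joint_torque": joint torques, N m; "ee_pos": TCP position; "orientation": TCP orientation; "ft_force": force on the tool from outside, world axes, zero at the start; "moment": the same for the moment, N m; "width": finger opening in mm; "grasp_force": force on a finger pad.
Only numpy, scipy, OpenCV 4.12 (cv2) and the standard library are available. Lean on these libraries where they do the work, as an engineer would, in place of code of your own. Each camera call takes 0.05 s, during which the arm holds its last target. There are 200 camera calls.

## Working session

There is one attempt and no reset: what is moved stays moved. The work goes in short steps, Python scripts to look and compute and a tool call to move; the robot and the scene stay as the last step left them, time stands still between calls to the robot, and variables do not carry over. Pictures are saved under pics/ and viewed, at most 15 in all, crops included, and the job is handed in when it is done.

Besides the shell and the picture viewer there is one more tool, called after ">>>" in YAML: its name, and indented under it one key for each argument. servo_tool: Moves the arm, as the interface text tells. Its arguments: {"type":"object","properties":{"rows":{"type":"array","items":{"type":"array","items":{"type":"number"}}}},"required":["rows"]}

```bash
mkdir -p pics
cat > h.py <<'E'
import numpy as np, cv2
from workcell import ctrl
def shot(n,f):
    im,d=ctrl.get_image(n); cv2.imwrite(f'pics/{f}.png',im[...,::-1]); np.save(f'pics/{f}.npy',d); return im,d
def world(n,u,v,depth=None,z=None):
    c=ctrl.camera_info(n);K=np.array(c['intrinsics'],float);R=np.array(c['R']);t=np.array(c['t'])
    p=cv2.undistortPoints(np.array([[[u,v]]],float),K,np.array([c['k1'],0,0,0.]))[0,0]
    r=R.T@np.array([p[0],p[1],1]);o=-R.T@t
    return o+r*(depth if depth is not None else (z-o[2])/r[2])
E
python3 - <<'E'
from h import *
a,_=shot('scene','s0');b,_=shot('top','t0')
for n in('scene','top'):
    c=ctrl.camera_info(n);R=np.array(c['R']);print(n,-R.T@c['t'],R.round(2).tolist(),c['k1'])
o=ctrl.get_obs();print(o['ee_pos'],o['orientation'],o['ft_force'],o['t'],ctrl.grasp_offset)
E
```

```text
scene [1306.43592002 -310.76781534  844.38615557] [[0.39, 0.92, -0.01], [0.56, -0.24, -0.79], [-0.73, 0.31, -0.61]] -0.1454752937995008
top [ 405.88541176   28.74408166 1264.99152677] [[-0.02, -1.0, -0.03], [-1.0, 0.03, -0.08], [0.08, 0.02, -1.0]] -0.14551893029250684
[ 165.88852072 -602.06184794  221.98460558] [-3.11190241e+00 -4.20829280e-01  3.04003640e-04] [-0.06034769  0.10338485 -0.10985677] 0.1 18.700000000000003
```

View pics/s0.png

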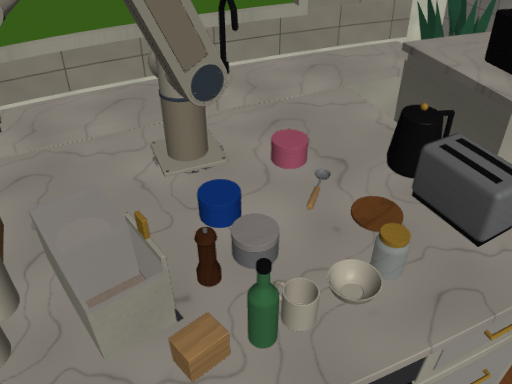

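View pics/t0.png

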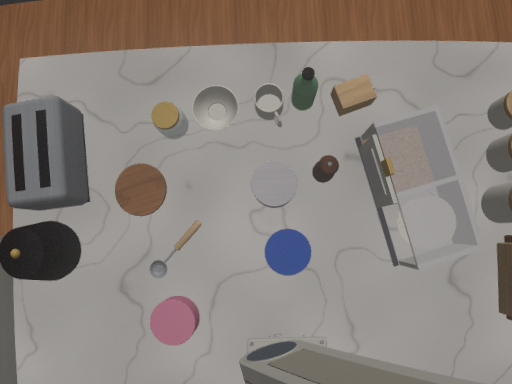

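The two views agree. In the top view the grey tin is at (274,184), the mill's head at (329,163), the board at (141,190), the cupboard's tab at (388,167) and the empty bay around (410,155). Possible tins are grey (274,184), blue (288,252) and pink (174,321). The grey one is the plain metal tin standing by the mill. I'll check this in a close crop.

Run:
```python
import cv2
a=cv2.imread('pics/t0.png')[60:280,240:490]
cv2.imwrite('pics/c1.png',cv2.resize(a,None,fx=2.7,fy=2.7,interpolation=cv2.INTER_CUBIC))
```

```text
(no output)
```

View pics/c1.png

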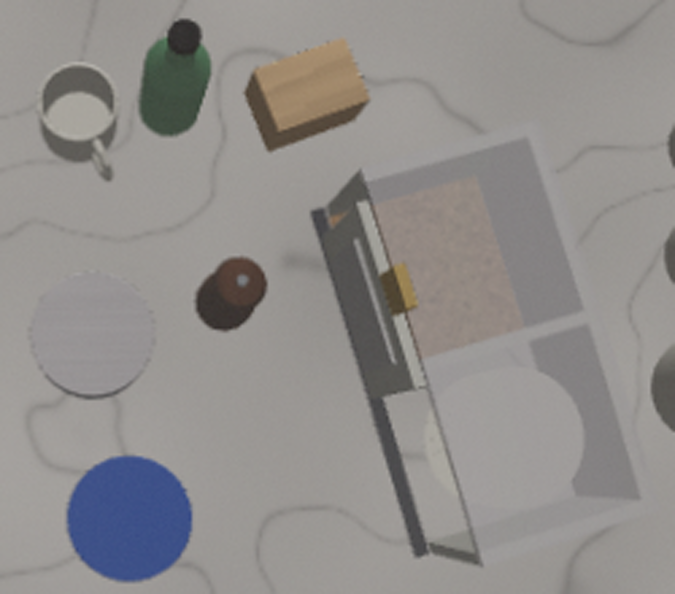

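The crop confirms the brushed grey tin at crop (92,334), apart from the blue one at (130,518). The mill's head is at (242,282), and the tab's top at about (400,287) on the door's edge from (362,203) to (420,388).

Run:
```python
from h import *
d=np.load('pics/t0.npy')
V,U=np.mgrid[0:384,0:512]
c=ctrl.camera_info('top');K=np.array(c['intrinsics'],float);R=np.array(c['R']);t=np.array(c['t'])
p=cv2.undistortPoints(np.stack([U,V],-1).reshape(-1,1,2).astype(float),K,np.array([c['k1'],0,0,0.]))[:,0]
X=(np.c_[p,np.ones(len(p))]*d.reshape(-1,1)-t)@R; X=X.reshape(384,512,3); np.save('pics/X.npy',X)
def obj(n,u,v,z0,z1,r):
    m=((U-u)**2+(V-v)**2<r*r)&(X[...,2]>z0)&(X[...,2]<z1)&(d>0)
    q=X[m]; (cx,cy),rad=cv2.minEnclosingCircle(q[:,:2].astype(np.float32))
    print(n,m.sum(),q.mean(0).round(1),'circ',round(cx,1),round(cy,1),round(rad,1))
obj('tin',274,184,70,90,30);obj('blue',288,252,70,90,30);obj('mill',329,163,145,175,14);obj('board',141,190,6,20,33)
obj('tab',388,167,215,240,12);obj('mug',269,100,80,100,20);obj('oil',308,74,200,240,12);obj('jar',166,116,110,130,18);obj('bowl',216,108,40,60,28)
def w(x,y,z): return world('top',x/2.7+240-.3,y/2.7+60-.3,z=z)[:2].round(1)
print('cup front',w(362,174,172),w(479,564,172),'back',w(530,130,172),w(640,498,172))
print('door top',w(362,203,174),w(420,388,174),'tab',w(400,287,228))
print('salt',[w(x,y,80) for x,y in((246,92),(345,42),(368,100),(262,122))])
for nm,u,v in(('tabpx',388,167),('tab2',389,171)): print(nm,X[v,u].round(1))
m=(abs(X[...,2]-174)<5)&(U>360)&(V>100)&(U<420)&(V<270); 
q=X[(X[...,2]>165)&(X[...,2]<182)&(U>365)&(V>100)&(U<480)&(V<275)]
print(len(q),cv2.minAreaRect(q[:,:2].astype(np.float32)),cv2.boxPoints(cv2.minAreaRect(q[:,:2].astype(np.float32))))
```

```text
tin 1623 [526.2  24.2  80.2] circ 526.6 23.3 60.5
blue 1695 [347.   -6.3  80.3] circ 347.2 -5.5 61.0
mill 231 [ 563.8 -111.8  149.2] circ 564.2 -111.9 22.9
board 2113 [527.3 400.2  12. ] circ 535.9 403.5 90.9
tab 105 [ 544.7 -243.4  226.1] circ 545.4 -244.3 18.8
mug 185 [755.2  32.8  87.8] circ 751.0 28.2 46.8
oil 142 [769.6 -62.8 226.1] circ 771.8 -63.4 14.9
jar 605 [709.9 303.6 119.5] circ 709.9 304.9 37.8
bowl 381 [752.6 185.1  47.1] circ 744.4 180.3 65.4
cup front [ 656.3 -224.9] [ 301.4 -315.5] back [ 695.3 -385.3] [ 354.4 -469. ]
door top [ 629. -223.] [ 460.1 -267.4] tab [ 544.3 -239.7]
salt [array([ 763.1, -135.1]), array([ 813. , -237.2]), array([ 752.5, -256.7]), array([ 732. , -149.5])]
tabpx [ 542.  -240.   227.5]
tab2 [ 532.4 -241.4  229.5]
10833 ((501.18743896484375, -349.10369873046875), (377.22418212890625, 195.65475463867188), 14.833427429199219) [[ 293.81622 -302.82303]
 [ 343.90573 -491.95743]
 [ 708.55865 -395.38437]
 [ 658.4691  -206.24997]]
```

```bash
cat >> h.py <<'E'
from scipy.spatial.transform import Rotation as Ro
YAW=np.radians(14.5)
XC=np.array([np.sin(YAW),-np.cos(YAW),0]);YC=np.array([np.cos(YAW),np.sin(YAW),0])
BAY=np.array([566,-247.5,0])
def cup(x,y,z=0): return BAY+x*XC+y*YC+np.array([0,0,z])
def incup(p): q=np.asarray(p)-BAY; return np.array([q@XC,q@YC,q[2]]).round(1)
def down(tilt=0):  # tool y along YC, tool z tilted from down towards XC (deg)
    t=np.radians(tilt); z=np.sin(t)*XC-np.cos(t)*np.array([0,0,1]); y=YC
    return Ro.from_matrix(np.c_[np.cross(y,z),y,z])
def go(p,R=None):
    o=ctrl.get_obs();R0=Ro.from_rotvec(o['orientation']);R=R or R0
    return np.r_[(R0.inv()*R).as_rotvec()/1.5,R0.inv().apply(np.asarray(p)-o['ee_pos'])/200].round(4).tolist()
def st():
    o=ctrl.get_obs();R=Ro.from_rotvec(o['orientation']).as_matrix()
    print('t',round(o['t'],2),'p',np.round(o['ee_pos'],1),'cup',incup(o['ee_pos']),'toolx',R[:,0].round(3),'y',R[:,1].round(3),'q',np.round(o['qpos'],2),'F',np.round(o['ft_force'],1),'w',round(o['width'],1),'g',np.round(o['grasp_force'],1))
E
python3 - <<'E'
from h import *
X=np.load('pics/X.npy')
m=np.zeros((384,512),bool);m[140:185,310:350]=1
for z0,z1 in((152,156),(156,168)):
    q=X[m&(X[...,2]>z0)&(X[...,2]<z1)]; print(len(q),q.mean(0).round(1),q.min(0),q.max(0))
print(world('top',242/2.7+239.7,282/2.7+59.7,z=150))
q=X[160:222,112:170][(abs(X[160:222,112:170,2]-12)<4)];print('board',(q.min(0)+q.max(0))/2,q.max(0)-q.min(0))
t=X[95:210,5:90];t=t[t[...,2]>60];print('toaster',t.min(0),t.max(0))
print(incup(X[184,274]),'tin',incup([526.5,23.5,0]),'mill',incup([564,-112,0]),'tab',incup([544.5,-242,206]))
st()
print(go([400,-330,300],down()))
E
```

```text
5 [ 568.2 -113.9  153.8] [ 553.08740065 -123.26004095  152.60048805] [ 577.57962001 -107.60975424  155.64805061]
14 [ 564.  -111.9  159.2] [ 559.43467934 -117.20173043  156.23349159] [ 569.16572517 -107.23238823  164.21050364]
[ 562.95015448 -113.96386661  150.        ]
board [520.36442291 396.83646003  11.98999621] [163.32338998 155.80347619   7.97186951]
toaster [405.88541176  28.74408166  60.01036459] [ 763.96574959  724.60497984 1264.99152677]
[-273.2   27.4   81.9] tin [-272.3   29.6    0. ] mill [-131.7   32.     0. ] tab [-10.7 -19.4 206. ]
t 0.1 p [ 165.9 -602.1  222. ] cup [ 243.1 -476.1  222. ] toolx [ 0.964  0.266 -0.   ] y [ 0.266 -0.964 -0.001] q [-1.32  0.42  1.63 -0.    1.09 -0.02] F [-0.1  0.1 -0.1] w 88.2 g 0.0
[-0.0007, -0.0007, -1.0367, 1.4898, -1.0011, -0.3887]
```

>>> servo_tool:
  rows:
    - [0,0,-0.1,0,0,-0.3,87.8]
    - [0,0,-0.3,0.2,-0.2,-0.4,87.8]
    - [0,0,-0.4,0.35,-0.35,-0.4,87.8]
    - [0,0,-0.5,0.5,-0.5,-0.4,87.8]
    - [0,0,-0.6,0.65,-0.65,-0.4,87.8]
    - [0,0,-0.7,0.8,-0.8,-0.4,87.8]
    - [0,0,-0.8,0.95,-0.95,-0.4,87.8]
    - [0,0,-0.9,1,-1,-0.4,87.8]
    - [0,0,-1,1,-1,-0.4,87.8]
    - [0,0,-1,1,-1,-0.4,87.8]

```text
t: 1.35
ee_pos: [305.7, -356.3, 302.5]
orientation: [-1.992, -2.429, -0.0]
ft_force: [0.2, -0.1, -0.0]
width: 87.6
grasp_force: 0.0
```

Run:
```python
from h import *
st(); print(go([563.5,-113,240],down()))
```

```text
t 1.35 p [ 305.7 -356.3  302.5] cup [  40.1 -279.2  302.5] toolx [-0.196  0.981  0.   ] y [ 0.981  0.196 -0.   ] q [-0.89  0.09  1.88 -0.    1.17 -1.08] F [ 0.2 -0.1 -0. ] w 87.6 g 0.0
[-0.0001, -0.0002, -0.0372, 0.94, 1.5023, 0.3126]
```

>>> servo_tool:
  rows:
    - [0,0,-0.037,0.2,0.25,0,87.8]
    - [0,0,-0.037,0.4,0.45,0,87.8]
    - [0,0,-0.037,0.6,0.65,0.0,87.8]
    - [0,0,-0.037,0.8,0.85,0.1,87.8]
    - [0,0,-0.037,0.94,1,0.2,87.8]
    - [0,0,-0.037,0.94,1,0.3,87.8]

```text
t: 2.1
ee_pos: [466.1, -131.1, 241.9]
orientation: [1.924, 2.484, 0.001]
ft_force: [0.9, -1.2, 0.0]
width: 87.9
grasp_force: 0.0
```

Run:
```python
from h import *
st(); print(go([563.5,-113,87],down()))
```

```text
t 2.1 p [ 466.1 -131.1  241.9] cup [-137.7  -67.5  241.9] toolx [-0.25   0.968  0.   ] y [0.968 0.25  0.   ] q [-0.3   0.19  1.92  0.    1.04 -0.55] F [ 0.9 -1.2  0. ] w 87.9 g 0.0
[0.0003, -0.0001, -0.0001, -0.0344, 0.4937, 0.7749]
```

>>> servo_tool:
  rows:
    - [0,0,0,-0.02,0.25,0,87.8]
    - [0,0,0,-0.034,0.494,0,87.8]
    - [0,0,0,-0.034,0.494,0.05,87.8]
    - [0,0,0,-0.034,0.494,0.25,87.8]
    - [0,0,0,-0.034,0.494,0.45,87.8]
    - [0,0,0,-0.034,0.494,0.65,87.8]
    - [0,0,0,-0.034,0.494,0.775,87.8]
    - [0,0,0,-0.034,0.494,0.775,60]
    - [0,0,0,-0.034,0.494,0.775,40]
    - [0,0,0,-0.034,0.494,0.775,30]

```text
t: 3.35
ee_pos: [562.9, -115.0, 89.0]
orientation: [1.922, 2.482, 0.001]
ft_force: [-0.8, -0.3, -0.5]
width: 61.1
grasp_force: 0.0
```

>>> servo_tool:
  rows:
    - [0,0,0,0,0,0,30]
    - [0,0,0,0,0,0,30]
    - [0,0,0,0,0,0,30]

```text
t: 3.72
ee_pos: [563.2, -114.9, 88.7]
orientation: [1.922, 2.483, 0.002]
ft_force: [1.1, 0.6, 6.0]
width: 49.6
grasp_force: 30.0
```

Run:
```python
from h import *
st(); shot('scene','s1'); a=cv2.imread('pics/s1.png')[150:330,120:360]
cv2.imwrite('pics/c2.png',cv2.resize(a,None,fx=2.5,fy=2.5,interpolation=cv2.INTER_CUBIC))
print(go([526,399,240],down()))
```

```text
t 3.73 p [ 563.2 -114.9   88.7] cup [-129.1   30.5   88.7] toolx [-0.251  0.968 -0.001] y [0.968 0.251 0.002] q [-0.22  0.53  1.82  0.    0.78 -0.48] F [1.1 0.6 6. ] w 49.6 g 30.0
[0.0014, 0.0007, 0.0003, 2.5333, 0.4658, -0.758]
```

View pics/c2.png

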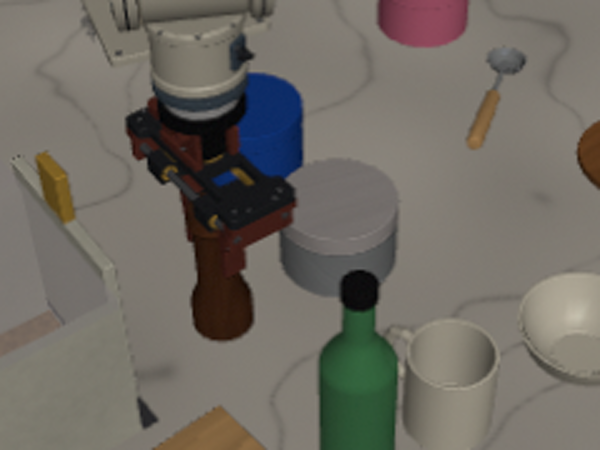

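The pads hold the mill near its head (width 49.6), and the mill is upright in view at crop (222,270). I'll lift a little and check that the grip is steady.

>>> servo_tool:
  rows:
    - [0,0,0,0,0,0,30]
    - [0,0,0,0,0,0,30]
    - [0,0,0,0,0,-0.05,30]
    - [0,0,0,0,0,-0.1,30]
    - [0,0,0,0,0,-0.1,30]

```text
t: 4.4
ee_pos: [562.6, -114.9, 108.6]
orientation: [1.922, 2.483, 0.001]
ft_force: [0.2, -1.2, -2.9]
width: 49.4
grasp_force: 30.0
```

Run:
```python
from h import *
st(); shot('scene','s2'); a=cv2.imread('pics/s2.png')[150:330,120:360]
cv2.imwrite('pics/c3.png',cv2.resize(a,None,fx=2.5,fy=2.5,interpolation=cv2.INTER_CUBIC))
```

```text
t 4.4 p [ 562.6 -114.9  108.6] cup [-129.3   29.9  108.6] toolx [-0.251  0.968 -0.001] y [0.968 0.251 0.001] q [-0.22  0.5   1.82 -0.    0.82 -0.48] F [ 0.2 -1.2 -2.9] w 49.4 g 30.0
```

View pics/c3.png

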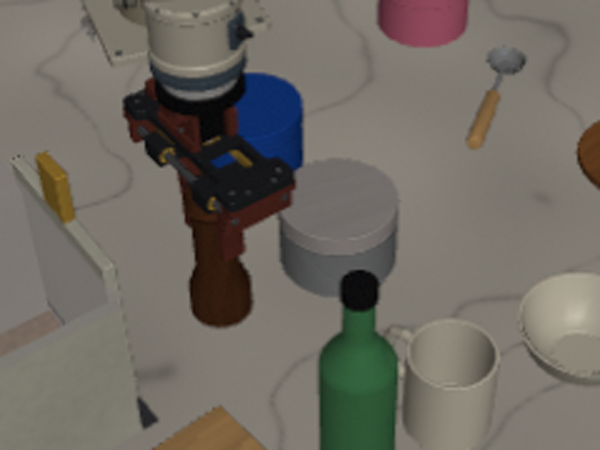

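The mill is lifted about 20 mm and stays upright and steady at crop (220,270). Now I'll carry it to the board.

>>> servo_tool:
  rows:
    - [0,0,0,0,0,-0.25,30]
    - [0,0,0,0,0,-0.5,30]
    - [0,0,0,0.1,0.03,-0.5,30]
    - [0,0,0,0.3,0.08,-0.5,30]
    - [0,0,0,0.5,0.12,-0.5,30]
    - [0,0,0,0.7,0.16,-0.5,30]
    - [0,0,0,0.85,0.2,-0.5,30]
    - [0,0,0,1,0.25,-0.5,30]

```text
t: 5.45
ee_pos: [558.7, 93.1, 205.6]
orientation: [-1.92, -2.483, 0.004]
ft_force: [0.3, 0.7, -2.3]
width: 49.5
grasp_force: 30.0
```

>>> servo_tool:
  rows:
    - [0,0,0,0.18,0.03,0,30]
    - [0,0,0,0.36,0.06,0,30]
    - [0,0,0,0.54,0.1,0,30]
    - [0,0,0,0.72,0.14,0,30]
    - [0,0,0,0.9,0.18,0,30]
    - [0,0,0,1,0.2,0,30]
    - [0,0,0,1,0.2,0,30]

```text
t: 6.32
ee_pos: [548.0, 295.9, 206.4]
orientation: [-1.92, -2.486, 0.003]
ft_force: [-0.2, 0.2, -2.1]
width: 49.7
grasp_force: 30.0
```

Run:
```python
from h import *
st(); print(go([526,399,103],down()))
```

```text
t 6.33 p [548.  295.9 206.4] cup [-530.6  118.6  206.4] toolx [-0.253  0.968 -0.   ] y [ 0.968  0.253 -0.002] q [ 0.48  0.44  1.65 -0.    1.06  0.22] F [-0.2  0.2 -2.1] w 49.7 g 30.0
[-0.0013, 0.0003, 0.0017, 0.5268, 0.0251, 0.5165]
```

>>> servo_tool:
  rows:
    - [0,0,0,0.2,0.01,0,30]
    - [0,0,0,0.4,0.02,0,30]
    - [0,0,0,0.527,0.025,0,30]
    - [0,0,0,0.527,0.025,0.15,30]
    - [0,0,0,0.527,0.025,0.3,30]
    - [0,0,0,0.527,0.025,0.4,30]
    - [0,0,0,0.527,0.025,0.47,30]
    - [0,0,0,0.527,0.025,0.51,30]
    - [0,0,0,0.527,0.025,0.515,30]

```text
t: 7.45
ee_pos: [527.6, 398.3, 104.6]
orientation: [1.923, 2.484, -0.0]
ft_force: [0.5, 0.3, -1.3]
width: 49.7
grasp_force: 30.0
```

>>> servo_tool:
  rows:
    - [0,0,0,0,0,0.005,30]
    - [0,0,0,0,0,0.008,30]
    - [0,0,0,0,0,0.01,30]

```text
t: 7.82
ee_pos: [527.6, 398.5, 103.1]
orientation: [1.923, 2.484, 0.001]
ft_force: [0.5, 0.2, -2.5]
width: 49.8
grasp_force: 30.0
```

Run:
```python
from h import *
st()
```

```text
t 7.83 p [527.6 398.5 103.1] cup [-635.   124.5  103.1] toolx [-0.251  0.968  0.   ] y [0.968 0.251 0.001] q [0.63 0.62 1.62 0.   0.91 0.38] F [ 0.5  0.2 -2.5] w 49.8 g 30.0
```

>>> servo_tool:
  rows:
    - [0,0,0,0,0,0.005,30]
    - [0,0,0,0,0,0.01,30]
    - [0,0,0,0,0,0.01,30]

```text
t: 8.2
ee_pos: [527.7, 398.4, 101.2]
orientation: [1.923, 2.484, 0.001]
ft_force: [-0.6, -1.2, 4.1]
width: 49.6
grasp_force: 30.0
```

>>> servo_tool:
  rows:
    - [0,0,0,0,0,0.005,30]
    - [0,0,0,0,0,0.005,30]

```text
t: 8.45
ee_pos: [528.0, 398.6, 101.1]
orientation: [1.922, 2.484, 0.002]
ft_force: [-0.9, -2.8, 10.1]
width: 49.5
grasp_force: 30.0
```

Contact felt. I'll release and rise.

>>> servo_tool:
  rows:
    - [0,0,0,0,0,-0.005,55]
    - [0,0,0,0,0,-0.005,70]
    - [0,0,0,0,0,-0.005,87.8]
    - [0,0,0,0,0,-0.005,87.8]
    - [0,0,0,0,0,-0.1,87.8]
    - [0,0,0,0,0,-0.3,87.8]
    - [0,0,0,0,0,-0.55,87.8]
    - [0,0,0,-0.2,0,-0.8,87.8]
    - [0,0,0,-0.5,0,-0.85,87.8]
    - [0,0,0,-0.8,0,-0.85,87.8]

```text
t: 9.7
ee_pos: [568.6, 242.5, 273.1]
orientation: [1.92, 2.483, 0.007]
ft_force: [0.2, -0.4, -0.8]
width: 87.7
grasp_force: 0.0
```

Run:
```python
from h import *
st(); a,_=shot('top','t1'); cv2.imwrite('pics/c4.png',cv2.resize(a[50:280,90:420,::-1],None,fx=2.4,fy=2.4,interpolation=cv2.INTER_CUBIC))
for y in (-19.4,): print(go(cup(-10.5,y,250),down()))
```

```text
t 9.7 p [568.6 242.5 273.1] cup [-473.8  125.2  273.1] toolx [-0.252  0.968  0.001] y [0.968 0.252 0.005] q [ 0.38  0.36  1.6  -0.    1.17  0.13] F [ 0.2 -0.4 -0.8] w 87.7 g 0.0
[0.0019, 0.002, -0.0013, -2.2845, -0.7153, 0.1159]
```

View pics/c4.png

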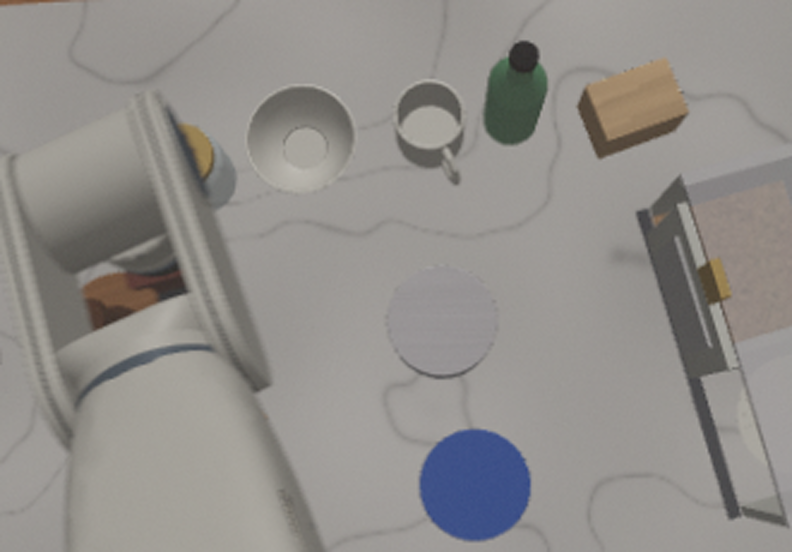

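The arm hides the board at about (140,280), while the tin at (442,320) and the bystanders are undisturbed. I'll go to the door tab and check the mill from there.

>>> servo_tool:
  rows:
    - [0,0,0,-0.2,-0.05,0,87.8]
    - [0,0,0,-0.4,-0.12,0,87.8]
    - [0,0,0,-0.6,-0.2,0,87.8]
    - [0,0,0,-0.8,-0.25,0,87.8]
    - [0,0,0,-1,-0.32,0,87.8]

```text
t: 10.38
ee_pos: [555.9, 32.7, 271.0]
orientation: [1.922, 2.484, 0.002]
ft_force: [-0.1, 0.1, -0.7]
width: 87.5
grasp_force: 0.0
```

>>> servo_tool:
  rows:
    - [0,0,0,-0.25,-0.08,0,87.8]
    - [0,0,0,-0.5,-0.18,0,87.8]
    - [0,0,0,-0.75,-0.28,0,87.8]
    - [0,0,0,-0.95,-0.36,0,87.8]
    - [0,0,0,-1,-0.4,0,87.8]
    - [0,0,0,-1,-0.4,0,87.8]

```text
t: 11.12
ee_pos: [528.2, -179.9, 270.3]
orientation: [1.924, 2.483, 0.001]
ft_force: [0.1, 2.0, -0.0]
width: 88.0
grasp_force: 0.0
```

Run:
```python
from h import *
st(); print(go(cup(-10.5,-19.4,195),down())); shot('scene','s3')
a,_=shot('top','t2')
a=np.hstack([cv2.resize(cv2.imread('pics/s3.png')[100:300,300:480],None,fx=2.2,fy=2.2),cv2.resize(a[100:240,80:240,::-1],(503,440))])
cv2.imwrite('pics/c5.png',a[:,:800])
```

```text
t 11.12 p [ 528.2 -179.9  270.3] cup [-74.9 -19.7 270.3] toolx [-0.249  0.968  0.   ] y [0.968 0.249 0.   ] q [-0.35  0.27  1.74  0.    1.13 -0.6 ] F [ 0.1  2.  -0. ] w 88.0 g 0.0
[0.0003, -0.0, -0.0006, -0.322, 0.0016, 0.3763]
```

View pics/c5.png

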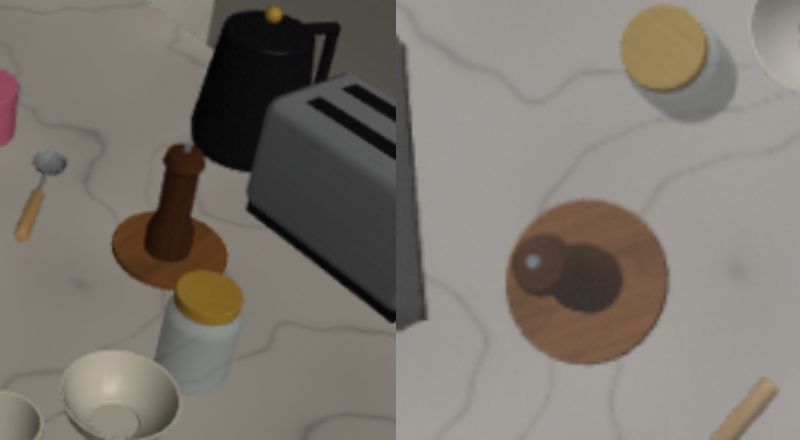

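The mill stands upright near the board's middle (foot at (590,275), board centre at (588,282)). Next I straddle the tab and close on it.

>>> servo_tool:
  rows:
    - [0,0,0,-0.15,0,0,87.8]
    - [0,0,0,-0.322,0,0,87.8]
    - [0,0,0,-0.322,0,0.1,87.8]
    - [0,0,0,-0.322,0,0.25,87.8]
    - [0,0,0,-0.322,0,0.376,87.8]
    - [0,0,0,-0.322,0,0.376,65]
    - [0,0,0,-0.322,0,0.376,35]
    - [0,0,0,-0.322,0,0.376,30]
    - [0,0,0,-0.322,0,0.376,30]
    - [0,0,0,-0.322,0,0.376,30]

```text
t: 12.48
ee_pos: [544.7, -242.4, 195.0]
orientation: [1.923, 2.484, 0.0]
ft_force: [-0.4, 0.1, 0.0]
width: 41.6
grasp_force: 0.0
```

Run:
```python
from h import *
st()
```

```text
t 12.47 p [ 544.7 -242.4  195. ] cup [-10.3 -19.3 195. ] toolx [-0.251  0.968 -0.   ] y [0.968 0.251 0.001] q [-0.44  0.41  1.72  0.    1.01 -0.69] F [-0.4  0.1  0. ] w 41.6 g 0.0
```

>>> servo_tool:
  rows:
    - [0,0,0,0,0,0,30]
    - [0,0,0,0,-0.05,0,30]
    - [0,0,0,0,-0.15,0,30]
    - [0,0,0,0,-0.25,0,30]
    - [0,0,0,0,-0.35,0,30]
    - [0,0,0,0,-0.45,0,30]
    - [0,0,0,0,-0.55,0,30]
    - [0,0,0,0,-0.65,0,30]
    - [0,0,0,0,-0.73,0,30]
    - [0,0,0,0,-0.77,0,30]

```text
t: 13.72
ee_pos: [394.2, -281.5, 194.9]
orientation: [1.923, 2.483, -0.0]
ft_force: [1.6, -0.7, 5.8]
width: 39.7
grasp_force: 30.0
```

>>> servo_tool:
  rows:
    - [0,0,0,0,0,0,30]
    - [0,0,0,0,0,0,30]

```text
t: 13.98
ee_pos: [394.5, -281.5, 194.9]
orientation: [1.923, 2.484, -0.001]
ft_force: [0.1, -0.9, 7.1]
width: 39.6
grasp_force: 30.0
```

Run:
```python
from h import *
st()
```

```text
t 13.97 p [ 394.5 -281.5  194.9] cup [ -10.  -174.6  194.9] toolx [-0.25   0.968 -0.001] y [ 0.968  0.25  -0.   ] q [-0.64  0.26  1.96 -0.    0.93 -0.9 ] F [ 0.1 -0.9  7.1] w 39.6 g 30.0
```

>>> servo_tool:
  rows:
    - [0,0,0,0,0,0,50]
    - [0,0,0,0,0,0,70]
    - [0,0,0,0,0,0,87.8]
    - [0,0,0,0,0,-0.1,87.8]
    - [0,0,0,0,0,-0.3,87.8]
    - [0,0,0,0.2,0,-0.45,87.8]
    - [0,0,0,0.4,0.15,-0.45,87.8]
    - [0,0,0,0.6,0.3,-0.45,87.8]
    - [0,0,0,0.8,0.45,-0.45,87.8]
    - [0,0,0,1,0.6,-0.45,87.8]

```text
t: 15.22
ee_pos: [461.7, -55.6, 284.4]
orientation: [1.923, 2.485, -0.0]
ft_force: [0.7, -0.0, -0.1]
width: 87.9
grasp_force: 0.0
```

>>> servo_tool:
  rows:
    - [0,0,0,0.2,0.1,0,87.8]
    - [0,0,0,0.4,0.2,0,87.8]
    - [0,0,0,0.6,0.3,0,87.8]
    - [0,0,0,0.8,0.4,0,87.8]
    - [0,0,0,0.95,0.45,0,87.8]
    - [0,0,0,0.95,0.45,0,87.8]

```text
t: 15.98
ee_pos: [500.7, 150.9, 284.0]
orientation: [-1.919, -2.487, 0.001]
ft_force: [0.4, -1.2, 1.6]
width: 87.5
grasp_force: 0.0
```

Run:
```python
from h import *
st(); print(go(cup(-395,30,250),down(60)))
b,_=shot('top','t3'); X=0
cv2.imwrite('pics/c6.png',cv2.resize(b[90:280,240:490,::-1],None,fx=2.7,fy=2.7,interpolation=cv2.INTER_CUBIC))
```

```text
t 15.97 p [500.7 150.9 284. ] cup [-402.1   36.6  284. ] toolx [-0.254  0.967  0.   ] y [ 0.967  0.254 -0.001] q [0.27 0.2  1.79 0.   1.15 0.01] F [ 0.4 -1.2  1.6] w 87.5 g 0.0
[0.0008, -0.6982, 0.0024, -0.0353, -0.0329, 0.1701]
```

View pics/c6.png

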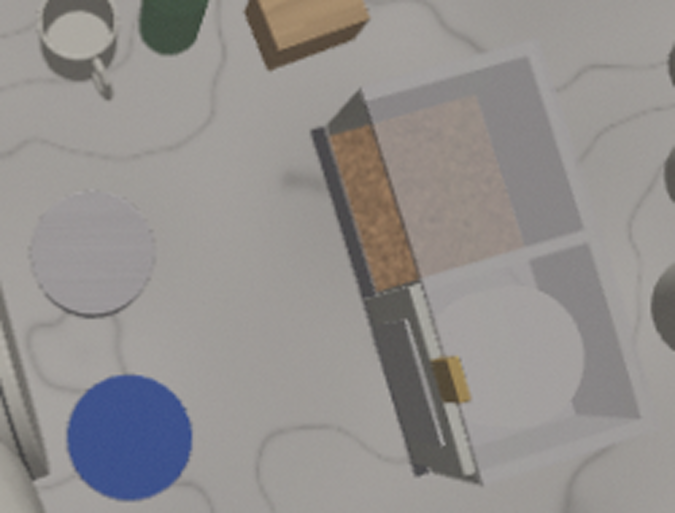

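The door is fully aside, with the tab at crop (450,378) and the bay mouth open. The tin is unmoved at (92,252). Now I tilt the tool.

>>> servo_tool:
  rows:
    - [0,-0.12,0,0,0,0,87.8]
    - [0,-0.24,0,0,0,0,87.8]
    - [0,-0.36,0,0,0,0,87.8]
    - [0,-0.48,0,0,0,0,87.8]
    - [0,-0.6,0,0,0,0,87.8]
    - [0,-0.7,0,0,0,0,87.8]
    - [0,-0.7,0,0,0,0,87.8]

```text
t: 16.9
ee_pos: [500.3, 148.8, 282.4]
orientation: [1.339, 1.737, -0.783]
ft_force: [-0.4, -0.5, 0.1]
width: 88.0
grasp_force: 0.0
```

Run:
```python
from h import *
st(); 
for x,y in((478,97),(522,245),(330,132)): print(incup(world('top',x/2.7+239.7,y/2.7+89.7,z=0)))
print(go(cup(-395,30,30),down(60)))
```

```text
t 16.9 p [500.3 148.8 282.4] cup [-400.2   35.6  282.4] toolx [-0.129  0.479 -0.868] y [ 0.968  0.251 -0.005] q [ 0.74  0.5   1.76 -0.88  1.57  0.82] F [-0.4 -0.5  0.1] w 88.0 g 0.0
[168.3  83.8   0. ]
[165.1 -79.2   0. ]
[ 4.  90.6  0. ]
[-0.0012, 0.0027, 0.0035, 1.0827, -0.0212, 0.649]
```

>>> servo_tool:
  rows:
    - [0,0.12,0,0,0,0,87.8]
    - [0,0.24,0,0,0,0,87.8]
    - [0,0.35,0,0,0,0,87.8]
    - [0,0.35,0,0,0,0,87.8]

```text
t: 17.4
ee_pos: [502.3, 147.2, 287.8]
orientation: [1.655, 2.124, -0.434]
ft_force: [0.1, -0.2, -0.4]
width: 88.1
grasp_force: 0.0
```

Run:
```python
from h import *
st(); print(go(cup(-385,34,130),down(30)),go(cup(-385,34,25),down(30)))
```

```text
t 17.4 p [502.3 147.2 287.8] cup [-398.    37.2  287.8] toolx [-0.21   0.841 -0.498] y [0.969 0.246 0.007] q [ 0.55  0.28  1.78 -0.52  1.28  0.5 ] F [ 0.1 -0.2 -0.4] w 88.1 g 0.0
[0.0026, -0.0012, -0.0046, 0.3365, -0.021, 0.7162] [0.0026, -0.0012, -0.0046, 0.5982, -0.0246, 1.1713]
```

>>> servo_tool:
  rows:
    - [0.002,0,-0.004,0.1,0,0.2,87.8]
    - [0.002,0,-0.004,0.2,0,0.4,87.8]
    - [0.002,0,-0.004,0.3,-0.02,0.6,87.8]
    - [0.002,0,-0.004,0.4,-0.03,0.8,87.8]
    - [0.002,0,-0.004,0.48,-0.03,0.95,87.8]
    - [0.002,0,-0.004,0.48,-0.03,0.95,87.8]

```text
t: 18.15
ee_pos: [496.5, 134.9, 70.0]
orientation: [1.642, 2.136, -0.456]
ft_force: [0.1, 0.6, 1.0]
width: 87.8
grasp_force: 0.0
```

Run:
```python
from h import *
st(); print(go(cup(-385,32,25),down(30)));print(go(cup(-335,30,25),down(30)));print(go(cup(-185,10,25),down(30)))
```

```text
t 18.15 p [496.5 134.9  70. ] cup [-387.6   28.4   70. ] toolx [-0.225  0.834 -0.503] y [ 0.967  0.255 -0.011] q [ 0.54  0.6   1.91 -0.66  0.91  0.76] F [0.1 0.6 1. ] w 87.8 g 0.0
[-0.0049, 0.0026, 0.0062, 0.1017, 0.0202, 0.2006]
[-0.0049, 0.0026, 0.0062, -0.1142, 0.0092, 0.3266]
[-0.0049, 0.0026, 0.0062, -0.7613, -0.0941, 0.7049]
```

>>> servo_tool:
  rows:
    - [-0.005,0.002,0.006,0.05,0.01,0.1,87.8]
    - [-0.005,0.002,0.006,0.1,0.02,0.2,87.8]
    - [-0.005,0.002,0.006,0.05,0.02,0.23,87.8]
    - [-0.005,0.002,0.006,-0.01,0.015,0.265,87.8]
    - [-0.005,0.002,0.006,-0.06,0.01,0.295,87.8]
    - [-0.005,0.002,0.006,-0.114,0.009,0.327,87.8]

```text
t: 18.9
ee_pos: [513.5, 84.7, 27.6]
orientation: [1.65, 2.127, -0.433]
ft_force: [-0.3, -0.7, -1.3]
width: 87.6
grasp_force: 0.0
```

Run:
```python
from h import *
st(); print(go(cup(-185,12,25),down(30)))
```

```text
t 18.9 p [513.5  84.7  27.6] cup [-334.8   32.4   27.6] toolx [-0.214  0.84  -0.499] y [0.968 0.25  0.006] q [ 0.44  0.67  1.94 -0.77  0.79  0.81] F [-0.3 -0.7 -1.3] w 87.6 g 0.0
[0.0036, -0.0011, -0.0023, -0.6431, -0.1017, 0.3839]
```

>>> servo_tool:
  rows:
    - [0.003,-0.001,-0.002,-0.06,-0.01,0.04,87.8]
    - [0.003,-0.001,-0.002,-0.13,-0.02,0.08,87.8]
    - [0.003,-0.001,-0.002,-0.2,-0.03,0.12,87.8]
    - [0.003,-0.001,-0.002,-0.26,-0.04,0.155,87.8]
    - [0.003,-0.001,-0.002,-0.32,-0.05,0.19,87.8]
    - [0.003,-0.001,-0.002,-0.38,-0.06,0.23,87.8]
    - [0.003,-0.001,-0.002,-0.45,-0.07,0.27,87.8]
    - [0.003,-0.001,-0.002,-0.52,-0.08,0.31,87.8]
    - [0.003,-0.001,-0.002,-0.58,-0.09,0.345,87.8]
    - [0.003,-0.001,-0.002,-0.643,-0.1,0.384,87.8]

```text
t: 20.15
ee_pos: [532.4, -64.1, 24.8]
orientation: [1.648, 2.13, -0.437]
ft_force: [-2.2, 10.2, 8.6]
width: 87.7
grasp_force: 5.6
```

```bash
cat >> h.py <<'E'
def tin(f):
    a,d=shot('top',f);c=ctrl.camera_info('top');R=np.array(c['R'])
    V,U=np.mgrid[0:384,0:512];p=cv2.undistortPoints(np.stack([U,V],-1).reshape(-1,1,2).astype(float),np.array(c['intrinsics'],float),np.array([c['k1'],0,0,0.]))[:,0]
    X=((np.c_[p,np.ones(len(p))]*d.reshape(-1,1)-c['t'])@R); g=a.reshape(-1,3).astype(int)
    return X,g
E
python3 - <<'E'
from h import *
st(); X,g=tin('t4')
C=np.array([X@XC-BAY@XC,X@YC-BAY@YC,X[:,2]]).T
m=(abs(C[:,2]-80)<7)&(C[:,0]>-320)&(C[:,0]<40)&(abs(C[:,1])<100)
q=C[m];print(m.sum(),q.min(0),q.max(0),q.mean(0))
print(go(cup(-205,12,25),down(30)))
a=cv2.imread('pics/t4.png')[60:250,220:470];cv2.imwrite('pics/c7.png',cv2.resize(a,None,fx=2.7,fy=2.7))
E
```

```text
t 20.15 p [532.4 -64.1  24.8] cup [-185.9   13.4   24.8] toolx [-0.217  0.839 -0.499] y [0.968 0.252 0.003] q [ 0.15  0.66  2.   -0.95  0.65  0.72] F [-2.2 10.2  8.6] w 87.7 g 5.6
1714 [-278.88956683  -99.94304298   73.05362477] [25.22810331 98.59608953 86.82118155] [-141.22852314   12.40851843   80.10370258]
[0.0012, -0.0001, -0.0001, 0.0882, -0.0035, -0.0527]
```

View pics/c7.png

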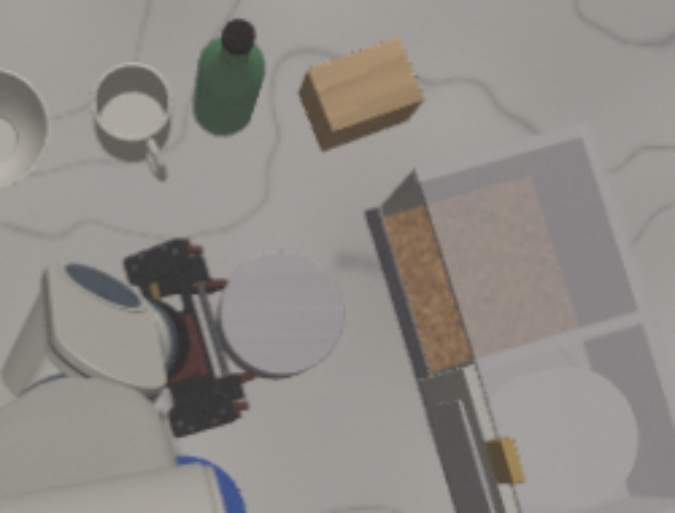

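The tin is cradled squarely between the fingers at crop (282,313), upright and in line with the bay. The blue tin under the arm at (225,485) is untouched. I'll back off slightly, tilt further, and narrow the fingers.

>>> servo_tool:
  rows:
    - [0,0,0,0.04,0,-0.025,80]
    - [0,0,0,0.13,0,-0.08,50]
    - [0,-0.06,0,0.13,0,-0.08,50]
    - [0,-0.12,0,0.13,0,-0.08,50]
    - [0,-0.18,0,0.13,0,-0.08,50]
    - [0,-0.24,0,0.13,0,-0.08,50]
    - [0,-0.24,0,0.13,0,-0.08,50]

```text
t: 21.08
ee_pos: [522.7, -33.7, 23.9]
orientation: [1.438, 1.866, -0.683]
ft_force: [-0.4, -0.5, 0.9]
width: 49.6
grasp_force: 0.0
```

Run:
```python
from h import *
st(); print(go(cup(-100,0,25),down(50)))
```

```text
t 21.07 p [522.7 -33.7  23.9] cup [-217.8   11.6   23.9] toolx [-0.163  0.613 -0.773] y [ 0.967  0.253 -0.003] q [ 0.38  0.81  1.98 -1.18  0.98  1.14] F [-0.4 -0.5  0.9] w 49.6 g 0.0
[0.0002, 0.0072, 0.0027, -0.3779, -0.0597, 0.4519]
```

```bash
cat > k.py <<'E'
from h import *
from scipy.optimize import least_squares
D=[([-1.321,.423,1.63,0,1.089,-.019],[166,-602.5,222.7]),([-.89,.09,1.88,0,1.17,-1.08],[305.7,-356.3,302.5]),([-.22,.53,1.82,0,.78,-.48],[563.2,-114.9,88.7]),([.63,.62,1.62,0,.91,.38],[527.6,398.5,103.1]),([.74,.5,1.76,-.88,1.57,.82],[500.3,148.8,282.4]),([.54,.6,1.91,-.66,.91,.76],[496.5,134.9,70]),([.15,.66,2.,-.95,.65,.72],[532.4,-64.1,24.8]),([.38,.81,1.98,-1.18,.98,1.14],[522.7,-33.7,23.9]),([-.64,.26,1.96,0,.93,-.9],[394.5,-281.5,194.9])]
o=ctrl.get_obs();D.append((o['qpos'],o['ee_pos']))
def fk(q,g):
    a=q[1]+q[2];R=Ro.from_euler('ZYZYZ',[q[0],a,q[3],q[4],q[5]+np.pi/2])
    w=Ro.from_euler('Z',q[0]).apply([g[0]+g[1]*np.sin(q[1])+g[2]*np.sin(a),g[3],g[4]+g[1]*np.cos(q[1])+g[2]*np.cos(a)])
    return w+R.apply([0,0,g[5]]),R
s=least_squares(lambda g:np.concatenate([fk(q,g)[0]-p for q,p in D]),[0,400,400,0,200,250])
g=s.x
if __name__=='__main__':
    print(g.round(1),np.abs(s.fun).max(),'ori err',(fk(o['qpos'],g)[1].inv()*Ro.from_rotvec(o['orientation'])).magnitude())
    def ik(p,R):
        f=lambda q:np.r_[(fk(q,g)[0]-p)/100,(fk(q,g)[1].inv()*R).as_rotvec()]
        r=least_squares(f,o['qpos']);return r.x.round(2),round(r.cost,5)
    for x in(-120,-40,20,32):
        for t in(45,50):
            for z in(25,45): print(x,t,z,*ik(cup(x,0,z),down(t)))
E
python3 k.py
```

```text
Traceback (most recent call last):
  File "k.py", line 9, in <module>
    s=least_squares(lambda g:np.concatenate([fk(q,g)[0]-p for q,p in D]),[0,400,400,0,200,250])
  File "k.py", line 9, in <lambda>
    s=least_squares(lambda g:np.concatenate([fk(q,g)[0]-p for q,p in D]),[0,400,400,0,200,250])
                                             ~~^^^^^
  File "k.py", line 6, in fk
    a=q[1]+q[2];R=Ro.from_euler('ZYZYZ',[q[0],a,q[3],q[4],q[5]+np.pi/2])
                  ~~~~~~~~~~~~~^^^^^^^^^^^^^^^^^^^^^^^^^^^^^^^^^^^^^^^^^
  File "scipy/spatial/transform/_rotation.pyx", line 1413, in scipy.spatial.transform._rotation.Rotation.from_euler
ValueError: Expected axis specification to be a non-empty string of upto 3 characters, got ZYZYZ
```

```bash
sed -i "s/R=Ro.from_euler('ZYZYZ',.*/R=Ro.from_euler('ZYZ',[q[0],a,q[3]])*Ro.from_euler('YZ',[q[4],q[5]+np.pi\/2])/" k.py; python3 k.py
```

```text
[  3.9 472.  465.8  11.4 324.6 310. ] 16.38554449472406 ori err 7.065416064076988e-16
-120 45 25 [ 0.14  0.73  2.04 -1.31  0.81  1.05] 0.0
-120 45 45 [ 0.14  0.68  2.05 -1.28  0.82  1.  ] 0.0
-120 50 25 [ 0.18  0.77  2.04 -1.36  0.9   1.13] 0.0
-120 50 45 [ 0.18  0.72  2.04 -1.34  0.9   1.09] 0.0
-40 45 25 [-0.02  0.74  2.01 -1.43  0.76  1.  ] 0.0
-40 45 45 [-0.02  0.69  2.02 -1.39  0.77  0.95] 0.0
-40 50 25 [ 0.02  0.78  2.01 -1.49  0.84  1.1 ] 0.0
-40 50 45 [ 0.02  0.73  2.02 -1.46  0.85  1.06] 0.0
20 45 25 [-0.13  0.75  1.96 -1.49  0.72  0.95] 0.0
20 45 45 [-0.13  0.71  1.97 -1.45  0.72  0.9 ] 0.0
20 50 25 [-0.09  0.79  1.97 -1.57  0.8   1.06] 0.0
20 50 45 [-0.09  0.75  1.98 -1.54  0.8   1.02] 0.0
32 45 25 [-0.15  0.76  1.95 -1.5   0.71  0.94] 0.0
32 45 45 [-0.15  0.72  1.96 -1.46  0.71  0.89] 0.0
32 50 25 [-0.12  0.79  1.96 -1.59  0.8   1.05] 0.0
32 50 45 [-0.12  0.75  1.97 -1.56  0.8   1.01] 0.0
```

```bash
cat > k2.py <<'E'
from k import *
def ik(p,R):
    f=lambda q:np.r_[(fk(q,g)[0]-p)/100,(fk(q,g)[1].inv()*R).as_rotvec()]
    return least_squares(f,o['qpos']).x.round(2)
for x in(-20,12):
  for t in(30,35,40):
    for z in(25,55):
      for yw in(0,10): print(x,t,z,yw,ik(cup(x,0,z),Ro.from_euler('z',yw,degrees=True)*down(t)))
E
python3 k2.py
```

```text
-20 30 25 0 [-0.17  0.66  1.95 -1.06  0.55  0.51]
-20 30 25 10 [-0.2   0.64  2.01 -1.21  0.45  0.49]
-20 30 55 0 [-0.17  0.6   1.96 -0.98  0.58  0.42]
-20 30 55 10 [-0.2   0.58  2.02 -1.11  0.47  0.36]
-20 35 25 0 [-0.13  0.68  1.97 -1.22  0.6   0.7 ]
-20 35 25 10 [-0.16  0.65  2.04 -1.43  0.5   0.73]
-20 35 55 0 [-0.13  0.62  1.98 -1.15  0.62  0.61]
-20 35 55 10 [-0.16  0.59  2.05 -1.33  0.51  0.61]
-20 40 25 0 [-0.09  0.71  1.99 -1.35  0.67  0.86]
-20 40 25 10 [-0.12  0.68  2.07 -1.59  0.58  0.93]
-20 40 55 0 [-0.09  0.65  1.99 -1.29  0.68  0.77]
-20 40 55 10 [-0.12  0.61  2.07 -1.51  0.58  0.82]
12 30 25 0 [-0.22  0.68  1.92 -1.06  0.54  0.45]
12 30 25 10 [-0.25  0.65  1.98 -1.2   0.43  0.42]
12 30 55 0 [-0.22  0.62  1.92 -0.98  0.56  0.36]
12 30 55 10 [-0.25  0.59  1.98 -1.09  0.45  0.3 ]
12 35 25 0 [-0.19  0.7   1.94 -1.23  0.58  0.65]
12 35 25 10 [-0.22  0.67  2.01 -1.44  0.48  0.69]
12 35 55 0 [-0.19  0.64  1.95 -1.16  0.6   0.56]
12 35 55 10 [-0.22  0.61  2.01 -1.34  0.49  0.56]
12 40 25 0 [-0.15  0.72  1.96 -1.38  0.65  0.82]
12 40 25 10 [-0.18  0.69  2.04 -1.62  0.56  0.89]
12 40 55 0 [-0.15  0.66  1.97 -1.31  0.66  0.74]
12 40 55 10 [-0.18  0.63  2.04 -1.53  0.56  0.78]
```

Run:
```python
from h import *
print(go(cup(-218,11.5,50),down(37)))
```

```text
[-0.0001, 0.1584, 0.0027, -0.1004, -0.0009, -0.0834]
```

>>> servo_tool:
  rows:
    - [0,0.08,0.001,-0.05,0,-0.04,40]
    - [0,0.158,0.003,-0.1,0,-0.08,40]
    - [0,0.158,0.003,-0.1,0,-0.08,40]
    - [0,0.158,0.003,-0.1,0,-0.08,40]

```text
t: 21.58
ee_pos: [523.4, -35.4, 50.8]
orientation: [1.583, 2.035, -0.527]
ft_force: [-0.6, -0.1, 0.2]
width: 39.8
grasp_force: 0.0
```

Run:
```python
from h import *
st();print(go(cup(-200,11,50),down(37)));print(go(cup(-90,0,50),down(37)));print(go(cup(12,0,50),down(37)))
```

```text
t 21.57 p [523.4 -35.4  50.8] cup [-216.    11.9   50.8] toolx [-0.195  0.774 -0.603] y [0.969 0.247 0.003] q [ 0.27  0.65  2.01 -1.    0.8   0.86] F [-0.6 -0.1  0.2] w 39.8 g 0.0
[0.0004, 0.001, -0.0033, -0.0614, -0.0042, 0.0516]
[0.0004, 0.001, -0.0033, -0.5005, -0.0572, 0.3832]
[0.0004, 0.001, -0.0033, -0.9073, -0.0554, 0.6908]
```

>>> servo_tool:
  rows:
    - [0,0.001,-0.003,-0.05,-0.004,0.04,40]
    - [0,0.001,-0.003,-0.1,-0.008,0.077,40]
    - [0,0.001,-0.003,-0.15,-0.013,0.115,40]
    - [0,0.001,-0.003,-0.2,-0.02,0.153,40]
    - [0,0.001,-0.003,-0.25,-0.026,0.192,40]
    - [0,0.001,-0.003,-0.3,-0.033,0.23,40]
    - [0,0.001,-0.003,-0.35,-0.04,0.268,40]
    - [0,0.001,-0.003,-0.4,-0.046,0.306,40]
    - [0,0.001,-0.003,-0.45,-0.052,0.345,40]
    - [0,0.001,-0.003,-0.5,-0.057,0.383,40]

```text
t: 22.82
ee_pos: [543.9, -160.8, 49.7]
orientation: [1.58, 2.042, -0.527]
ft_force: [-0.4, 2.8, -1.4]
width: 40.2
grasp_force: 1.5
```

Run:
```python
from h import *
st();print(go(cup(-30,0,50),down(37)));print(go(cup(12,0,50),down(37)))
X,_=tin('t5');C=np.c_[X@XC-BAY@XC,X@YC-BAY@YC,X[:,2]]
q=C[(abs(C[:,2]-80)<5)&(C[:,0]>-100)&(C[:,0]<40)&(abs(C[:,1])<75)];print(len(q),q.min(0),q.max(0),q.mean(0))
a=cv2.imread('pics/t5.png')[60:250,220:470];cv2.imwrite('pics/c8.png',cv2.resize(a,None,fx=2.7,fy=2.7))
```

```text
t 22.82 p [ 543.9 -160.8   49.7] cup [-89.5   0.3  49.7] toolx [-0.2    0.774 -0.601] y [0.968 0.251 0.   ] q [ 0.02  0.65  2.01 -1.17  0.69  0.77] F [-0.4  2.8 -1.4] w 40.2 g 1.5
[0.0005, -0.0005, 0.0003, -0.2385, -0.0017, 0.1778]
[0.0005, -0.0005, 0.0003, -0.4063, -0.0019, 0.3041]
1516 [-99.90677354 -59.20129236  75.01628326] [24.45667184 58.61851631 84.99738068] [-30.26884845  -0.28814749  80.11258341]
```

View pics/c8.png

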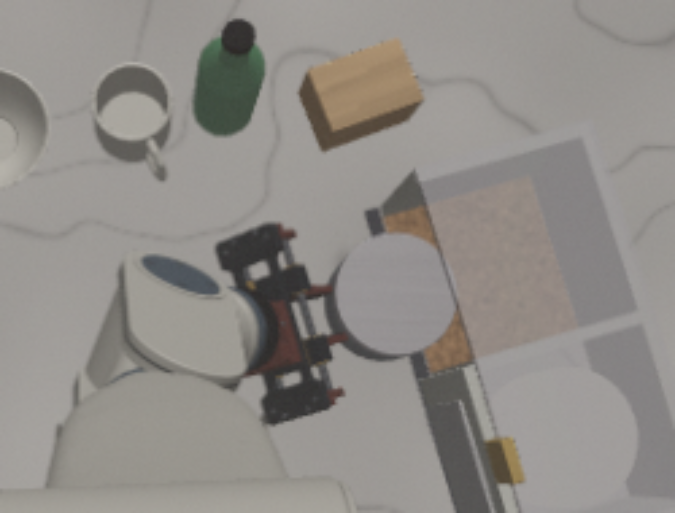

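The tin is at crop (392,295), centred on the mouth (cupboard y≈0, x≈-33), upright. I'll keep pushing, biased 4 mm away from the door's edge to clear the gripper's body.

>>> servo_tool:
  rows:
    - [0,0,0,-0.05,0.003,0.037,40]
    - [0,0,0,-0.1,0.006,0.075,40]
    - [0,0,0,-0.15,0.01,0.112,40]
    - [0,0,0,-0.2,0.013,0.15,40]
    - [0,0,0,-0.24,0.016,0.18,40]
    - [0,0,0,-0.28,0.02,0.21,40]
    - [0,0,0,-0.31,0.02,0.233,40]
    - [0,0,0,-0.335,0.02,0.252,40]

```text
t: 23.88
ee_pos: [568.9, -240.6, 49.8]
orientation: [1.58, 2.041, -0.527]
ft_force: [-0.4, 5.7, 2.2]
width: 40.1
grasp_force: 2.5
```

Run:
```python
from h import *
st();print(go(cup(13,4,50),down(37)))
shot('scene','s4');b=cv2.imread('pics/s4.png')[180:350,20:270];b=cv2.resize(b,(588,400))
cv2.imwrite('pics/c9.png',b)
```

```text
t 23.88 p [ 568.9 -240.6   49.8] cup [-6.   4.5 49.8] toolx [-0.2    0.774 -0.601] y [0.968 0.251 0.001] q [-0.14  0.67  1.95 -1.22  0.63  0.67] F [-0.4  5.7  2.2] w 40.1 g 2.5
[0.0006, -0.0005, 0.0002, -0.0765, -0.0027, 0.0563]
```

View pics/c9.png

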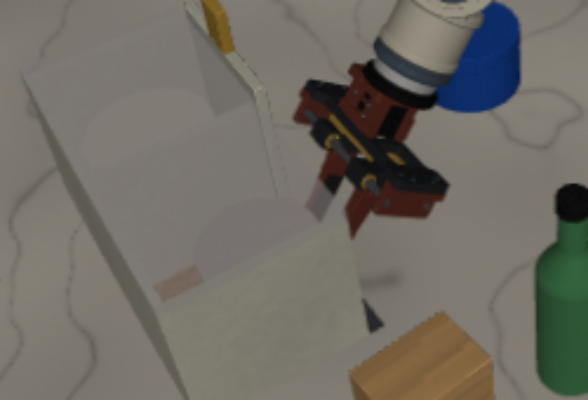

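The tin is inside the bay, seen through the clear top at (255,245), and the gripper's body is well clear of the mouth. I'll push the last 20 mm slowly.

>>> servo_tool:
  rows:
    - [0,0,0,-0.02,0,0.015,40]
    - [0,0,0,-0.04,0,0.03,40]
    - [0,0,0,-0.06,0,0.045,40]
    - [0,0,0,-0.08,0,0.059,40]
    - [0,0,0,-0.085,0,0.062,40]

```text
t: 24.55
ee_pos: [574.0, -260.6, 50.0]
orientation: [1.58, 2.042, -0.527]
ft_force: [-1.5, 4.0, -0.1]
width: 40.1
grasp_force: 2.0
```

Run:
```python
from h import *
st()
a,d=shot('top','t6')
X,_=tin('t7');C=np.c_[X@XC-BAY@XC,X@YC-BAY@YC,X[:,2]]
q=C[(abs(C[:,2]-80)<6)&(C[:,0]>-20)&(C[:,0]<160)&(abs(C[:,1])<80)];print(len(q),q.min(0),q.max(0),q.mean(0))
print(go(cup(-120,4,70),down(37)))
```

```text
t 24.55 p [ 574.  -260.6   50. ] cup [14.7  4.4 50. ] toolx [-0.2    0.774 -0.601] y [0.968 0.251 0.   ] q [-0.17  0.67  1.93 -1.23  0.62  0.64] F [-1.5  4.  -0.1] w 40.1 g 2.0
65 [-16.03897891 -22.13055281  74.47344137] [23.94316203 33.34364852 85.97773454] [16.35313329  5.58714074 79.5808171 ]
[0.0004, -0.0005, 0.0002, 0.4777, -0.0017, -0.4846]
```

>>> servo_tool:
  rows:
    - [0,0,0,0.08,0,-0.06,40]
    - [0,0,0,0.24,0,-0.18,40]
    - [0,0,0,0.4,0,-0.3,40]
    - [0,0,0,0.54,0,-0.41,40]
    - [0,0,0,0.6,0,-0.6,60]
    - [0,0,0,0.5,0,-0.9,87.8]
    - [0,0,0,0.4,0,-1,87.8]
    - [0,0,0,0.4,0,-1,87.8]

```text
t: 25.65
ee_pos: [528.6, -81.1, 164.1]
orientation: [1.579, 2.039, -0.523]
ft_force: [0.1, -0.6, -0.4]
width: 77.1
grasp_force: 0.0
```

Run:
```python
from h import *
st();a,_=shot('top','t8')
a=a[90:250,340:490,::-1];cv2.imwrite('pics/c10.png',cv2.resize(a,None,fx=3.7,fy=3.7,interpolation=cv2.INTER_CUBIC))
print(go(cup(-80,-175,280),down(0)))
```

```text
t 25.65 p [528.6 -81.1 164.1] cup [-170.4    5.5  164.1] toolx [-0.198  0.774 -0.602] y [0.968 0.252 0.005] q [ 0.18  0.42  2.   -0.89  0.89  0.56] F [ 0.1 -0.6 -0.4] w 77.1 g 0.0
[0.0019, 0.4303, 0.0002, -0.7143, -0.8969, -0.1999]
```

View pics/c10.png

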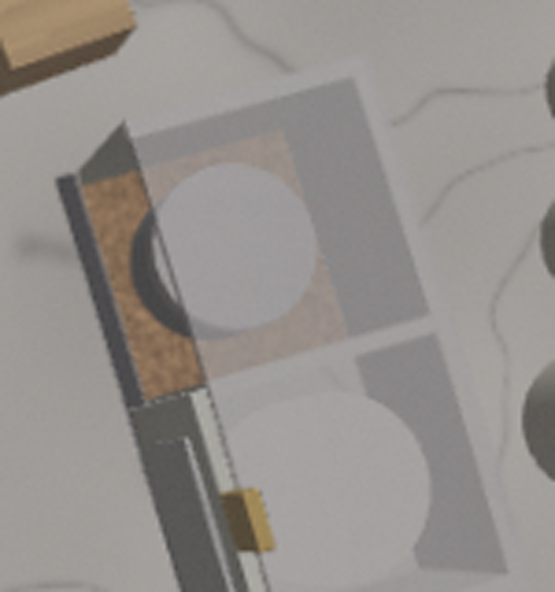

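The tin's top is a circle at crop (235,246), inside the bay and upright. The tab is at (247,520).

Run:
```python
from h import *
print('tin',incup(world('top',235/3.7+339.6,246/3.7+89.6,z=80)),'tab',incup(world('top',250/3.7+339.6,519/3.7+89.6,z=228)))
```

```text
tin [76.7  4.5 80. ] tab [ -13.1 -172.2  228. ]
```

>>> servo_tool:
  rows:
    - [0,0.12,0,0,0,-0.2,87.8]
    - [0,0.24,0,0,-0.2,-0.4,87.8]
    - [0,0.36,0,-0.1,-0.4,-0.6,87.8]
    - [0.002,0.43,0,-0.3,-0.6,-0.5,87.8]
    - [0.002,0.43,0,-0.5,-0.8,-0.35,87.8]
    - [0.002,0.43,0,-0.7,-0.9,-0.2,87.8]
    - [0.002,0.43,0,-0.714,-0.9,-0.2,87.8]

```text
t: 26.58
ee_pos: [374.4, -217.1, 278.0]
orientation: [-1.929, -2.474, 0.005]
ft_force: [0.2, 0.6, 0.2]
width: 88.1
grasp_force: 0.0
```

Run:
```python
from h import *
st();print(go(cup(-10.3,-174.6,195),down(0)))
```

```text
t 26.57 p [ 374.4 -217.1  278. ] cup [ -77.4 -177.9  278. ] toolx [-0.244  0.97   0.002] y [ 0.97   0.244 -0.005] q [-0.55  0.06  1.97 -0.    1.11 -0.8 ] F [0.2 0.6 0.2] w 88.1 g 0.0
[-0.0036, -0.0012, -0.0043, -0.3361, 0.021, 0.4143]
```

>>> servo_tool:
  rows:
    - [-0.003,-0.001,-0.004,-0.17,0.01,0,87.8]
    - [-0.003,-0.001,-0.004,-0.336,0.021,0,87.8]
    - [-0.003,-0.001,-0.004,-0.336,0.021,0.1,87.8]
    - [-0.003,-0.001,-0.004,-0.336,0.021,0.27,87.8]
    - [-0.003,-0.001,-0.004,-0.336,0.021,0.414,87.8]
    - [-0.003,-0.001,-0.004,-0.336,0.021,0.414,60]
    - [-0.003,-0.001,-0.004,-0.336,0.021,0.414,30]
    - [-0.003,-0.001,-0.004,-0.336,0.021,0.414,30]
    - [-0.003,-0.001,-0.004,-0.336,0.021,0.414,30]
    - [-0.003,-0.001,-0.004,-0.336,0.021,0.414,30]

```text
t: 27.82
ee_pos: [396.8, -278.9, 197.3]
orientation: [1.914, 2.487, 0.001]
ft_force: [-2.1, -0.3, 0.6]
width: 41.1
grasp_force: 0.7
```

>>> servo_tool:
  rows:
    - [0,0,0,0,0,0,30]
    - [0,0,0,0,0.07,0,30]
    - [0,0,0,0,0.17,0,30]
    - [0,0,0,0,0.27,0,30]
    - [0,0,0,0,0.37,0,30]
    - [0,0,0,0,0.47,0,30]
    - [0,0,0,0,0.57,0,30]
    - [0,0,0,0,0.67,0,30]
    - [0,0,0,0,0.77,0,30]
    - [0,0,0,0,0.82,0,30]

```text
t: 29.08
ee_pos: [557.3, -237.0, 197.3]
orientation: [1.913, 2.487, 0.0]
ft_force: [-0.3, -6.0, 4.5]
width: 39.9
grasp_force: 30.0
```

Run:
```python
from h import *
st()
```

```text
t 29.07 p [ 557.3 -237.   197.3] cup [-12.4  -5.8 197.3] toolx [-0.257  0.966 -0.003] y [0.966 0.257 0.003] q [-0.42  0.42  1.7  -0.    1.02 -0.68] F [-0.3 -6.   4.5] w 39.9 g 30.0
```

>>> servo_tool:
  rows:
    - [0,0,0,0,0.01,0,30]
    - [0,0,0,0,0.02,0,30]
    - [0,0,0,0,0.02,0,30]

```text
t: 29.45
ee_pos: [560.7, -236.1, 197.3]
orientation: [1.913, 2.486, 0.001]
ft_force: [1.8, -5.2, 3.9]
width: 39.7
grasp_force: 30.0
```

>>> servo_tool:
  rows:
    - [0,0,0,0,0.005,0,30]
    - [0,0,0,0,0.01,0,30]
    - [0,0,0,0,0.01,0,30]

```text
t: 29.82
ee_pos: [562.3, -235.7, 197.2]
orientation: [1.913, 2.486, 0.001]
ft_force: [0.7, -6.1, 4.1]
width: 39.6
grasp_force: 30.0
```

>>> servo_tool:
  rows:
    - [0,0,0,0,0.005,0,30]
    - [0,0,0,0,0.01,0,30]
    - [0,0,0,0,0.01,0,30]

```text
t: 30.2
ee_pos: [564.2, -235.2, 197.3]
orientation: [1.913, 2.486, 0.001]
ft_force: [1.1, -6.1, 3.9]
width: 39.9
grasp_force: 30.0
```

>>> servo_tool:
  rows:
    - [0,0,0,0,0.005,0,30]
    - [0,0,0,0,0.01,0,30]
    - [0,0,0,0,0.01,0,30]

```text
t: 30.58
ee_pos: [565.4, -234.8, 197.2]
orientation: [1.914, 2.487, -0.001]
ft_force: [-2.6, -7.3, 5.3]
width: 39.7
grasp_force: 30.0
```

>>> servo_tool:
  rows:
    - [0,0,0,0,0.005,0,30]
    - [0,0,0,0,0.01,0,30]
    - [0,0,0,0,0.01,0,30]

```text
t: 30.95
ee_pos: [565.5, -234.7, 197.2]
orientation: [1.916, 2.489, -0.005]
ft_force: [-11.8, -9.9, 10.7]
width: 39.7
grasp_force: 30.0
```

>>> servo_tool:
  rows:
    - [0,0,0,0,0.005,0,30]
    - [0,0,0,0,0.01,0,30]
    - [0,0,0,0,0.01,0,30]

```text
t: 31.32
ee_pos: [565.5, -234.7, 197.1]
orientation: [-1.914, -2.488, 0.009]
ft_force: [-18.8, -11.4, 14.0]
width: 40.0
grasp_force: 30.0
```

Stop reached at x = 565.5. I'll ease off, release, and leave straight up.

>>> servo_tool:
  rows:
    - [0,0,0,0,-0.02,0,30]
    - [0,0,0,0,-0.02,0,30]
    - [0,0,0,0,-0.02,0,60]
    - [0,0,0,0,-0.02,0,87.8]
    - [0,0,0,0,-0.02,0,87.8]
    - [0,0,0,0,-0.02,-0.1,87.8]
    - [0,0,0,0,-0.02,-0.35,87.8]
    - [0,0,0,0.2,-0.2,-0.5,87.8]
    - [0,0,0,0.5,-0.5,-0.5,87.8]
    - [0,0,0,0.5,-0.8,-0.5,87.8]

```text
t: 32.58
ee_pos: [402.0, -174.8, 296.8]
orientation: [1.911, 2.49, 0.002]
ft_force: [0.1, -0.6, 0.7]
width: 87.6
grasp_force: 0.0
```

>>> servo_tool:
  rows:
    - [0,0,0,0,0,0,87.8]
    - [0,0,0,0,0,0,87.8]
    - [0,0,0,0,0,0,87.8]

```text
t: 32.95
ee_pos: [404.5, -176.8, 296.8]
orientation: [1.914, 2.487, 0.002]
ft_force: [0.2, -0.6, 1.9]
width: 87.9
grasp_force: 0.0
```

Run:
```python
from h import *
st(); X,_=tin('t9');X=X.reshape(384,512,3)
Y=np.load('pics/X.npy')
V,U=np.mgrid[0:384,0:512]
C=np.stack([X@XC-BAY@XC,X@YC-BAY@YC,X[...,2]],-1)
q=C[(C[...,2]>218)&(C[...,2]<240)&(abs(C[...,0]+10)<25)&(abs(C[...,1])<60)];print('tab',len(q),q.min(0),q.max(0),q.mean(0))
for n,u,v in(('mug',269,100),('oil',308,74),('jar',166,116),('bowl',216,108),('salt',353,92)): print(n,X[v,u].round(0),Y[v,u].round(0))
shot('scene','s9')
h=cv2.imread('pics/t9.png');s=cv2.imread('pics/s9.png');cv2.imwrite('pics/c11.png',cv2.resize(np.hstack([h,s]),(800,300)))
```

```text
t 32.95 p [ 404.5 -176.8  296.8] cup [-108.9 -138.6  296.8] toolx [-0.256  0.967 -0.002] y [0.967 0.256 0.003] q [-0.44  0.05  1.94  0.    1.15 -0.7 ] F [ 0.2 -0.6  1.9] w 87.9 g 0.0
tab 104 [-15.47739224 -18.7831496  218.49351184] [ -2.07084304  21.52182684 230.97808664] [ -9.55929318   2.1124318  226.42785411]
mug [773.  31.   1.] [771.  31.   9.]
oil [767. -63. 230.] [767. -63. 231.]
jar [705. 299. 122.] [707. 300. 118.]
bowl [754. 182.   6.] [754. 183.   4.]
salt [ 767. -195.   78.] [ 766. -194.   84.]
```

View pics/c11.png

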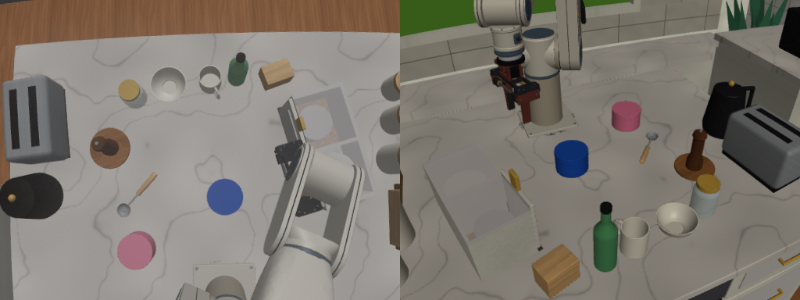

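The door is shut against its stop with the tin behind it at (318,122). The mill stands on the board at (110,147), and the bystanders have not moved.

```bash
python3 -c "
from workcell import ctrl
print(ctrl.close_job())"
```

```text
the job is handed in; nothing more can be done
None
```

The job is handed in, though it returned no verdict: the mill stands upright on the board, the tin is about 77 mm into the bay and upright, the door is shut to its stop, and the bystanders have not moved.

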